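# Clamp a glued tile board in a capstan press

### The arm

A 6-joint arm with a two-finger parallel gripper is mounted at the origin on the work surface. World frame = base frame: x ahead of the robot, y to its left, z up, the work surface at z = 0. Lengths are in m, angles in rad, forces in N, time in s.
With the tool pointing down it reaches from about 0.375 to 0.9 m from the base axis. Payload 3.1 kg.
Tool frame: the origin (TCP) lies midway between the tips of the shut fingers; the grasp point (between the pads) lies 19 mm behind it; z points along the fingers, y is the direction in which the jaws open and shut (so a half turn about z gives the same grasp; the last joint's range is limited). The gripper opens to 85 mm and grips with 20 to 120 N. Pads are 22 mm wide; open, the fingers measure 114 mm over their backs; the gripper's body (76 mm by 85 mm) begins 54 mm behind the grasp point. The pads swing forward as they close: fully open they stand 13 mm farther back than shut.
Start: joints at [-1.286, 0.527, 1.433, -0, 1.181, -0.178], TCP at [0.279, -0.559, 0.231] pointing down, gripper open.
Joint ranges: [-3.08, 3.08], [-0.75, 2.2], [0.22, 2.44], [-1.43, 4.57], [0, 2.65], [-2.85, 2.85]. Speed limits (rad/s): [2.79, 2.79, 3.14, 3.14, 3.14, 3.14].

### API

Orientations are given as a unit quaternion [x, y, z, w].
In Python, from station import manip gives the robot as it stands. The module is installed in compiled form; this text tells all that it offers.
- The arm moves only by the tool drive_tool, never from a script. Its argument "deltas" is one flat list of numbers, 4 for each row, row after row: the shift along the tool's x, y, z in cm, then the turn about the tool's z in degrees. A call has 1 to 12 rows; each row is the pose to reach, as a shift and turn from the pose measured when the call began, along the tool's axes at that moment; what a row does not reach only later rows make up. A row lasts 1/10 s, in which the tool goes at most 50 mm and 8.59 degrees, less where a joint would pass 70% of its speed; a pose out of reach is approached as far as the arm can. A call with a gripper value outside its range is refused whole. "hand" is the finger opening in cm, from 0 to 8.54, set as the call begins (left out, the last holds). The fingers move at their own pace and stop on an object; "squeeze" is the grip in N (left out, the last holds). Time passes only in rows, so rows that repeat a pose let the fingers close. It gives the time, the measured TCP pose, the force and the opening at its end, in the units of the state.
- manip.sense(): the state, without advancing time (a new reading comes with each control period).
- manip.snapshot(name): name is "side" or "top"; returns a dict with "frame" (400x640x3 uint8, red, green, blue), "depth" (400x640 float32, m along the optical axis (not along the pixel's ray), 0 where there is no reading), "fx", "fy", "cx", "cy" (pixels), "R" (3x3) and "t" (3): a world point X has camera coordinates R X + t. Camera axes: x right, y down, z forward; pixel columns grow to the right and rows downward; lengths in m; the calibration is good to about 2 mm. A picture is of the moment at which its call begins.
- manip.sign_off(): hands the job in, once; it reports no verdict.
The state is a dict: "t": time; "q": joint angles; "qd": joint speeds; "tau": joint torques, N m; "tcp_pos": TCP position; "tool_rot": TCP orientation; "force": force on the tool from outside, world axes, zero at the start; "ft_torque": the same for the moment, N m; "finger_gap": opening from 0.0 (shut) to 1.0 (fully open).
Only numpy, scipy, OpenCV 4.12 (cv2) and the standard library are available. Lean on these libraries where they do the work, as an engineer would, in place of code of your own. Each camera call takes 0.05 s, during which the arm holds its last target.

### The job

The tile on the wooden serving board has just been glued: slide the board by its handle end fully home against the back stop of the green press, then wind the four-spoked handle clockwise, spoke after spoke, until the sprung pad clamps the tile snugly, and let go. The tile is snug when a knob, pushed square to its spoke, needs about 13 N to keep moving; at 15 N or more it is over-tight and the tile may crack. Push gently throughout (under 25 N) and leave the things standing round the press alone.

Things in the scene. Friction and masses are not known exactly. Their poses are not given: they have to be found in the camera images.
- press: Green bench press, fixed to the desk. Origin: underside of the base, below the screw axis; x points from the open front (robot side) to the back stop, y along the cross beam, z up. Base 20 mm high, x from -100 to +80 mm, 310 mm wide in y. Two rails along x, 12 mm high, inner faces at y = +-59 mm. Columns of 24 mm diameter at y = +-137 mm carry the cross beam.
- stop (a point): Middle of the front face of the back stop on the press's base, 55 mm behind the screw axis (press x = +55 mm); the stop is 100 mm wide and 14 mm high, a rubber buffer that gives about 1 mm per 2.5 N (8 mm at most), so the push felt climbs once the board is home. Axes as the press's.
- beam (a point): Centre of the top of the cross beam, 215 mm above the desk, over the handle. The beam is 32 mm wide in x, 25 mm thick and spans both columns, so a finger from above cannot sweep the handle's whole circle and must change spokes. The screw's end rises through it to at most 230 mm. Axes as the press's.
- hub (a point): Point on the handle's vertical axis at the height of the spokes' centre lines, 165 mm above the desk; axes as the press's. Hub of 48 mm diameter; four horizontal round spokes 12 mm thick, 90 degrees apart, bare from 25 to 78 mm from the axis, each ending in a ball knob. Below them the crosshead's top is at 122 mm or lower.
- red_knob (a point): Centre of the red ball knob (26 mm diameter, the other three are black) at the end of one spoke, 92 mm from the hub axis; turns with the handle. Pushing on the knobs gives the surest lever arm; rubbing along a spoke adds friction to the force felt.
- capstan (a joint): Handle angle in rad, growing clockwise seen from above, which lowers the pad 8.0 mm per rad (range 0 to 8); at 0 the red-knobbed spoke points along the press's -x. It stays where it is left. Friction alone takes 0.75 to 0.8 N m (8 to 9 N square at a knob); with the pad on the tile the torque climbs by about 1 N m per rad. Snug: 1.2 N m in all (13 N); over-tight: 1.4 N m (15 N).
- platen: Aluminium crosshead, 50 x 300 x 14 mm, that the screw lowers; origin at the centre of its underside. Below it hangs a screwed foot with a sprung rubber-faced pad 70 x 70 mm, centred on the axis; the pad's face is 35 to 45 mm below this origin: the foot is set differently each time and not measured. The pad's spring yields up to 15 mm (about 16 N per mm).
- board: Loose wooden serving board, 18 mm thick, 0.55 to 0.9 kg, with a 100 x 100 mm white and blue tile 6 mm proud on its 110 x 110 mm square part. Origin: centre of the square part's underside; x points to the back edge (at 55 mm), -x to the handle. It lies on the press's base, 30 to 55 mm short of the stop, with 4 mm play to each rail; sliding takes 3 to 8 N. Home: origin on the press's axis.
- handle_end (a point): Middle of the end face of the board's handle (40 mm wide, 18 mm thick), 150 mm from the board's origin along its -x, 29 mm above the desk: the face to push. Even when home it sticks out in front of the base and outside the spokes' circle.
- weight_green: Bystander: green glass paperweight, 66 mm diameter, 48 mm high; origin at the centre of its underside.
- weight_amber: Bystander: amber glass paperweight, 66 mm diameter, 48 mm high; origin at the centre of its underside.
- dispenser: Bystander: white plastic sticky-note dispenser, 100 x 95 x 40 mm; origin at the centre of its underside.
- pen_tray: Bystander: aluminium pen tray with pens, 170 x 80 x 20 mm; origin at the centre of its underside.
Not all that is in view belongs to the job. Leave any purple or yellow look-alike of the board alone.

How it is judged:
By the outcome, as a careful person would: the job done as asked, in the order asked, and still so for the second after the job is handed in, with the robot touching nothing.
It also fails if it takes over 72 s, if anything falls off the work surface, if the arm or the gripper's body presses on something with over 40 N, if the wrist force passes 120 N, or if a joint passes its speed limit or range.

## Working session

There is one attempt and no reset: what is moved stays moved. The work goes in short steps, Python scripts to look and compute and a tool call to move; the robot and the scene stay as the last step left them, time stands still between calls to the robot, and variables do not carry over. Pictures are saved under pics/ and viewed, and the job is handed in when it is done.

Besides the shell and the picture viewer there is one more tool, called after "Request:" as name(argument=value, ...) on one line, values as JSON. drive_tool: Moves the arm, as the interface text tells. Its arguments: {"type":"object","properties":{"deltas":{"type":"array"},"hand":{"type":"number"},"squeeze":{"type":"number"}},"required":["deltas"]}

```bash
mkdir -p pics; cat > h.py <<'E'
import numpy as np, cv2, pickle
from station import manip
def snap(n,tag):
    s=manip.snapshot(n); pickle.dump(s,open(f'pics/{tag}.pkl','wb'))
    cv2.imwrite(f'pics/{tag}.png',s['frame'][:,:,::-1]); return s
def load(tag): return pickle.load(open(f'pics/{tag}.pkl','rb'))
def pts(s):
    d=s['depth']; v,u=np.mgrid[:d.shape[0],:d.shape[1]]
    P=np.stack([(u-s['cx'])/s['fx']*d,(v-s['cy'])/s['fy']*d,d],-1)
    return (P-s['t'])@np.asarray(s['R'])
def ray(s,u,v,z):
    R=np.asarray(s['R']);c=-R.T@s['t'];r=R.T@np.array([(u-s['cx'])/s['fx'],(v-s['cy'])/s['fy'],1]);return c+r*(z-c[2])/r[2]
def proj(s,X):
    c=np.asarray(s['R'])@np.asarray(X,float)+s['t'];return s['fx']*c[0]/c[2]+s['cx'],s['fy']*c[1]/c[2]+s['cy']
E
python3 - <<'E'
from h import *
for n in('side','top'):
    s=snap(n,n+'0'); print(n,s['fx'],s['cx'],s['cy'],s['R'],s['t'])
print(manip.sense())
E
```

```text
side 455.5114416851816 322.18855416029993 200.28595203778605 [[ 0.90740204  0.41984304 -0.01879783]
 [ 0.21880344 -0.51013974 -0.83179475]
 [-0.35881276  0.75065922 -0.55476494]] [-0.48816604  0.00649391  1.25104133]
top 403.1805397967055 324.0383794804646 194.93911499523028 [[ 0.01155905 -0.99987119  0.01113512]
 [-0.98956982 -0.01303764 -0.14346284]
 [ 0.14358954 -0.00936069 -0.98959306]] [0.02033529 0.55191243 1.01180944]
{'t': 0.1, 'q': array([-1.28650024e+00,  5.28326742e-01,  1.43379525e+00, -2.73785306e-06,
        1.18139854e+00, -1.78489095e-01]), 'qd': array([-4.00546323e-04, -2.66763858e-03, -2.58770553e-03,  4.60008773e-05,
       -1.10817091e-03,  4.27360137e-04]), 'tau': array([-5.96825448e-04, -4.43304563e+01, -1.78585839e+01, -2.52032996e-04,
        3.86376661e-03, -1.27629704e-06]), 'tcp_pos': array([ 0.2788723 , -0.55860629,  0.23045331]), 'tool_rot': array([ 9.73347400e-01,  2.29333620e-01, -5.22361615e-05, -9.62524031e-04]), 'force': array([-0.35343375, -0.32651128, -0.66628588]), 'ft_torque': array([-0.0050152 ,  0.03864641,  0.02445154]), 'finger_gap': 1.0007492324837506}
```

View pics/side0.png

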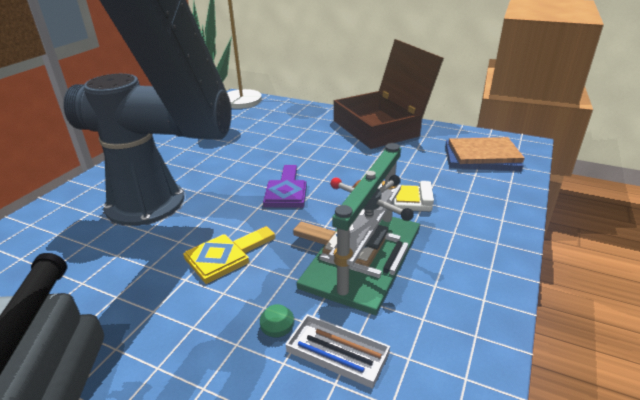

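View pics/top0.png

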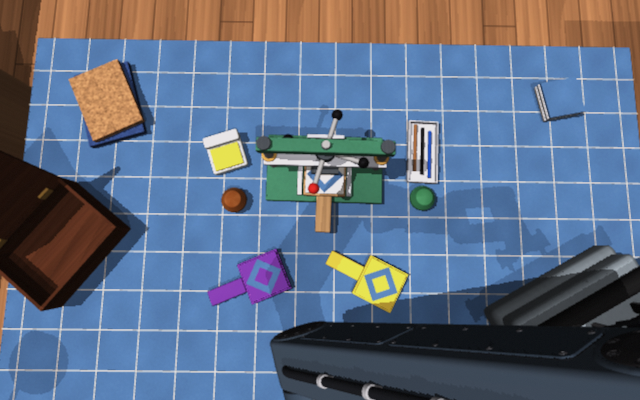

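The candidates for the board are the natural wood handle under the green press at top (324,213), the purple look-alike at (262,278) and the yellow one at (378,282). I choose the wooden one in the press and check it with a crop.

```bash
python3 - <<'E'
from h import *
a=load('top0');b=load('side0')
cv2.imwrite('pics/c1.png',cv2.resize(a['frame'][95:245,220:440,::-1],None,fx=3.6,fy=3.6,interpolation=cv2.INTER_CUBIC))
cv2.imwrite('pics/c2.png',cv2.resize(b['frame'][140:315,260:450,::-1],None,fx=3.4,fy=3.4,interpolation=cv2.INTER_CUBIC))
E
```

```text
(no output)
```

View pics/c1.png

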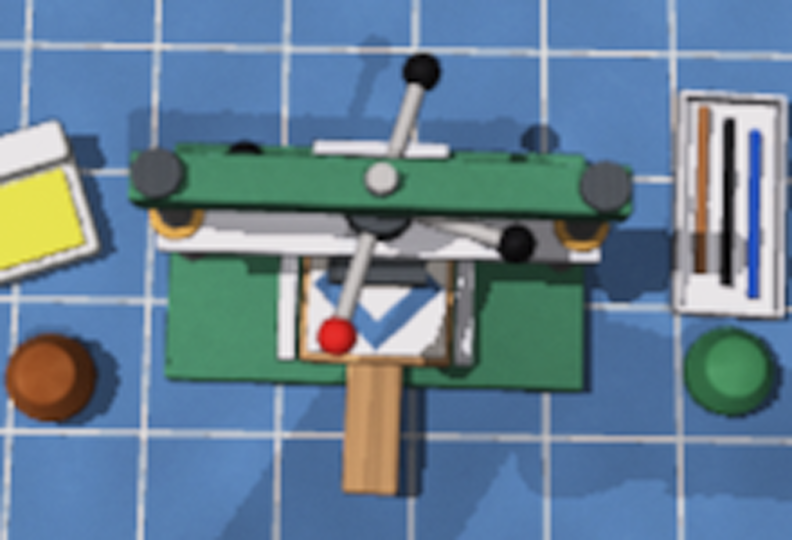

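View pics/c2.png

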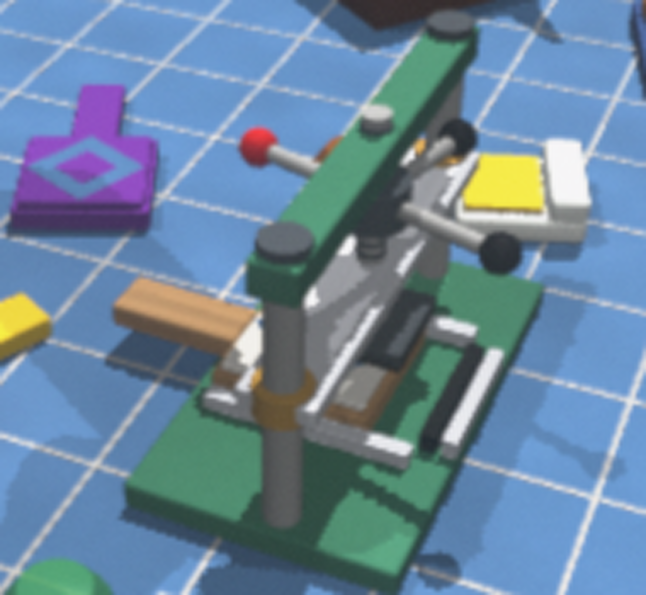

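The crops confirm it: the natural wood board with the white and blue tile lies between the rails, with its handle end near top pixel (323,231). The red knob is at top pixel (314,188), to the front left. Next I measure from both views.

```bash
python3 - <<'E'
from h import *
a=load('top0');b=load('side0')
def tri(p,q):
    A=[];B=[]
    for s,(u,v) in((a,p),(b,q)):
        R=np.asarray(s['R']);c=-R.T@s['t'];r=R.T@np.array([(u-s['cx'])/s['fx'],(v-s['cy'])/s['fy'],1]);r/=np.linalg.norm(r)
        M=np.eye(3)-np.outer(r,r);A.append(M);B.append(M@c)
    return np.linalg.solve(sum(A),sum(B))
def red(s):
    h=cv2.cvtColor(s['frame'],cv2.COLOR_RGB2HSV)
    m=(((h[...,0]<5)|(h[...,0]>175))&(h[...,1]>190)&(h[...,2]>110)).astype(np.uint8)
    n,l,st,c=cv2.connectedComponentsWithStats(m)
    return [(tuple(c[i].round(1)),st[i,4]) for i in range(1,n) if st[i,4]>15]
print(red(a),red(b))
for x in red(a):
  for y in red(b):
    if y[1]<400: print('red tri',x[0],y[0],tri(x[0],y[0]))
P=pts(a);h=cv2.cvtColor(a['frame'],cv2.COLOR_RGB2HSV)
g=(h[...,0]>60)&(h[...,0]<95)&(h[...,1]>90)
box=np.zeros_like(g);box[120:215,255:400]=1
for nm,lo,hi in(('base',.01,.03),('beam',.2,.225)):
    m=g&box&(P[...,2]>lo)&(P[...,2]<hi); q=P[m]; r=cv2.minAreaRect((q[:,:2]*1000).astype(np.float32)); print(nm,len(q),np.median(q[:,2]),r,cv2.boxPoints(r).round().tolist())
w=(h[...,0]>5)&(h[...,0]<22)&(h[...,1]>80)
box[:]=0;box[195:240,305:345]=1
m=w&box.astype(bool)&(P[...,2]>.025)&(P[...,2]<.05);q=P[m];r=cv2.minAreaRect((q[:,:2]*1000).astype(np.float32));print('handle',len(q),np.median(q[:,2]),r,cv2.boxPoints(r).round().tolist())
# spinde top, column caps: triangulate by hand
print('screw',tri((326,144.5),(370.5,174)))
print('capL',tri((264,143),(392.5,147)),'capR',tri((388,147),(343.5,211)))
print('handle end mid edge top view', ray(a,322.5,231,.038), 'tri L', )
E
```

```text
[((np.float64(313.0), np.float64(188.0)), np.int32(69))] []
base 2399 0.02048207193297091 ((627.940185546875, 26.633956909179688), (308.8636169433594, 179.51141357421875), 89.0605697631836) [[536.0, -126.0], [715.0, -129.0], [720.0, 180.0], [541.0, 183.0]]
beam 1703 0.21510257577801437 ((638.3121948242188, 26.801071166992188), (306.70782470703125, 33.44340515136719), 88.99647521972656) [[619.0, -126.0], [652.0, -127.0], [658.0, 180.0], [624.0, 180.0]]
handle 565 0.038455220091221806 ((505.1588439941406, 17.10669708251953), (84.16012573242188, 95.3073501586914), 89.5185775756836) [[457.0, -25.0], [552.0, -25.0], [553.0, 59.0], [458.0, 60.0]]
screw [0.63718805 0.02614843 0.22292536]
capL [0.63993932 0.16239733 0.21980866] capR [ 0.63481158 -0.11025263  0.21906644]
handle end mid edge top view [0.45785604 0.03002164 0.038     ] tri L
```

```bash
cat >> h.py <<'E'
O=np.array([.638,.0265]);YAW=-0.0168
C,S=np.cos(YAW),np.sin(YAW)
def w2p(x): d=np.asarray(x)[:2]-O; return np.array([C*d[0]+S*d[1],-S*d[0]+C*d[1]])
def p2w(p): return O+np.array([C*p[0]-S*p[1],S*p[0]+C*p[1]])
def handle(s):
    P=pts(s);h=cv2.cvtColor(s['frame'],cv2.COLOR_RGB2HSV)
    m=(h[...,0]>5)&(h[...,0]<22)&(h[...,1]>80)&(P[...,2]>.03)&(P[...,2]<.045)&(P[...,0]>.42)&(P[...,0]<.53)&(abs(P[...,1]-.03)<.06)
    q=P[m]; r=[]
    for x0 in np.arange(.44,.53,.005):
        k=q[abs(q[:,0]-x0)<.0025]
        if len(k)>5: r.append((x0,k[:,1].min(),k[:,1].max(),len(k)))
    return q[:,0].min(),np.array(r)
E
python3 - <<'E'
from h import *
a=load('top0');b=load('side0')
e,r=handle(a);print(e);print(r.round(4))
print(a['frame'][188,313],b['frame'][183,336])
h=b['frame'].astype(int);m=(h[...,0]>120)&(h[...,1]<70)&(h[...,2]<80);m[:150]=0;m[220:]=0;m[:,:320]=0;m[:,360:]=0
v,u=np.nonzero(m);print(len(u),u.mean(),v.mean(),u.min(),u.max(),v.min(),v.max())
k=ray(a,313.3,188,.165);k2=ray(b,u.mean(),v.mean(),.165);print(k,k2,w2p(k),w2p(k2))
for k_ in(k,k2):
    p=w2p(k_);print(np.hypot(*p),np.degrees(np.arctan2(p[1],p[0])))
# black knobs
for uv in ((337,115),(363.5,162.5)):
    p=w2p(ray(a,*uv,.165));print(p,np.hypot(*p),np.degrees(np.arctan2(p[1],p[0])))
P=pts(a)
for n,(u0,u1,v0,v1) in dict(amber=(215,255,182,216),green=(405,440,182,216),disp=(200,252,122,180),tray=(402,445,115,190)).items():
    q=P[v0:v1,u0:u1].reshape(-1,3);q=q[q[:,2]>.012];print(n,q.min(0).round(3),q.max(0).round(3))
print('platen z',[P[v,u].round(3).tolist() for u,v in((290,160),(270,160),(380,164),(310,160))])
print('pad',[P[v,u].round(3).tolist() for u,v in((320,170),(335,170),(325,172))])
E
```

```text
0.4577095584963005
[[4.60e-01 1.32e-02 4.68e-02 2.80e+01]
 [4.65e-01 1.33e-02 4.95e-02 2.90e+01]
 [4.70e-01 1.33e-02 4.70e-02 2.80e+01]
 [4.75e-01 1.08e-02 4.70e-02 3.00e+01]
 [4.80e-01 1.09e-02 4.71e-02 3.00e+01]
 [4.85e-01 1.10e-02 4.72e-02 3.00e+01]
 [4.90e-01 1.10e-02 4.72e-02 3.00e+01]
 [4.95e-01 1.10e-02 4.73e-02 2.90e+01]
 [5.00e-01 1.11e-02 4.74e-02 3.00e+01]
 [5.05e-01 1.11e-02 4.75e-02 2.90e+01]
 [5.10e-01 1.12e-02 4.76e-02 3.10e+01]
 [5.15e-01 1.12e-02 4.77e-02 2.40e+01]
 [5.20e-01 1.13e-02 4.51e-02 1.90e+01]
 [5.25e-01 1.13e-02 4.52e-02 2.70e+01]
 [5.30e-01 1.14e-02 4.52e-02 1.50e+01]]
[227  46  43] [154  52  60]
46 334.9347826086956 181.69565217391303 331 339 179 185
[0.54922849 0.053215   0.165     ] [0.54550914 0.05826928 0.165     ] [-0.08920777  0.02521993] [-0.09301151  0.03021102]
0.09270421451900483 164.21386811764265
0.09779491783983743 162.00571056691527
[ 0.08710439 -0.02511521] 0.09065290062418103 -16.084103206756737
[-0.02570098 -0.08941117] 0.09303170510880492 -106.03714342362304
amber [0.401 0.037 0.015] [0.572 0.295 1.08 ]
green [ 0.401 -0.275  0.013] [0.594 0.037 1.08 ]
disp [0.401 0.037 0.013] [0.73 0.35 1.08]
tray [ 0.401 -0.283  0.012] [0.766 0.037 1.08 ]
platen z [[0.625, 0.112, 0.12], [0.623, 0.16, 0.125], [0.618, -0.108, 0.12], [0.625, 0.063, 0.122]]
pad [[0.591, 0.038, 0.17], [0.61, 0.001, 0.079], [0.605, 0.026, 0.079]]
```

```bash
python3 - <<'E'
from h import *
a=load('top0');P=pts(a)
h=cv2.cvtColor(a['frame'],cv2.COLOR_RGB2HSV)
for n,lo,hi,bx in(('yellow',22,35,(240,315,315,415)),('purple',125,160,(240,310,200,300))):
    m=(h[...,0]>=lo)&(h[...,0]<=hi)&(h[...,1]>110);b=np.zeros_like(m);b[bx[0]:bx[1],bx[2]:bx[3]]=1;m&=b
    q=P[m];i=q[:,0].argmax();print(n,len(q),q[:,:3].min(0),q.max(0),q[i],np.median(q[:,2]))
    if n=='yellow':
        for x0 in(.36,.37,.38,.39,.4,.41,.42,.43):
            k=q[abs(q[:,0]-x0)<.004]; print(x0,len(k),k[:,1].min() if len(k) else 0,k[:,1].max() if len(k) else 0)
s=manip.sense();R=cv2.Rodrigues(np.zeros(3))[0]
E
cat >> h.py <<'E'
from scipy.spatial.transform import Rotation as Ro
def plan(X,ang=None):
    "shift in cm in tool axes to reach world X; turn deg so tool x points at world angle ang"
    s=manip.sense();R=Ro.from_quat(s['tool_rot']).as_matrix()
    d=R.T@(np.asarray(X)-s['tcp_pos'])*100
    a0=np.degrees(np.arctan2(R[1,0],R[0,0]))
    print('t',round(s['t'],2),'tcp',s['tcp_pos'].round(4),'F',s['force'].round(1),'angx',a0.round(2),'delta',d.round(2),'turn',None if ang is None else round((a0-ang+180)%360-180,2))
E
python3 -c "
from h import *
plan([.42,.0295,.2],-1)"
```

```text
yellow 1842 [ 0.25156052 -0.19085067 -0.00448428] [0.40725089 0.03699954 1.08023208] [ 0.40725089 -0.00080121  0.01687625] 0.021877295386336284
0.36 165 -0.1776385346162394 -0.0017342027852212173
0.37 198 -0.1571610194024295 0.017088154086594164
0.38 151 -0.13956587484301322 0.019814212045469366
0.39 89 -0.11816167546852376 0.014711943629004092
0.4 38 -0.01925270061113059 0.03699953770496856
0.41 3 -0.0008012146654348347 0.004465628284567088
0.42 0 0 0
0.43 0 0 0
purple 1942 [ 0.26449106  0.03699954 -0.00359042] [0.41066005 0.32668089 1.08023208] [0.41066005 0.15069095 0.01708221] 0.021802019754804825
t 0.1 tcp [ 0.2789 -0.5586  0.2305] F [-0.4 -0.3 -0.7] angx 26.52 delta [ 38.88 -46.32   3.15] turn 27.52
```

Request:
drive_tool(deltas=[4, -4.7, 0.3, 4, 8, -9.4, 0.6, 8, 12, -14, 1, 12, 16, -18.8, 1.2, 16, 20, -23.5, 1.6, 20, 24, -28.2, 2, 24, 28, -33, 2.2, 27.5, 32, -37.8, 2.6, 27.5, 35.5, -42, 2.9, 27.5, 38.9, -46.3, 3.2, 27.5, 38.9, -46.3, 3.2, 27.5, 38.9, -46.3, 3.2, 27.5], hand=0, squeeze=40)

```text
t: 1.3
tcp_pos: [0.4189, 0.0254, 0.1997]
tool_rot: [1.0, -0.009, -0.0, -0.001]
force: [0.8, -0.4, -0.2]
finger_gap: 0.002
```

```bash
python3 -c "
from h import *
plan([.438,.0295,.024],-1)"
```

```text
t 1.3 tcp [0.4189 0.0254 0.1997] F [ 0.8 -0.4 -0.2] angx -1.0 delta [ 1.91 -0.41 17.57] turn 0.0
```

Request:
drive_tool(deltas=[1.9, -0.4, 4, 0, 1.9, -0.4, 8, 0, 1.9, -0.4, 12, 0, 1.9, -0.4, 15, 0, 1.9, -0.4, 16.5, 0, 1.9, -0.4, 17.5, 0, 1.9, -0.4, 17.5, 0])

```text
t: 2.0
tcp_pos: [0.4373, 0.0294, 0.0236]
tool_rot: [1.0, -0.009, -0.001, -0.001]
force: [0.3, 0.2, -0.1]
finger_gap: 0.0
```

```bash
python3 -c "
from h import *
plan([.478,.029,.024],-1)
a=snap('side','s1');cv2.imwrite('pics/s1c.png',cv2.resize(a['frame'][140:315,220:450,::-1],None,fx=3.4,fy=3.4,interpolation=cv2.INTER_CUBIC))"
```

```text
t 2.0 tcp [0.4373 0.0294 0.0236] F [ 0.3  0.2 -0.1] angx -1.0 delta [ 4.07 -0.03 -0.05] turn -0.0
```

View pics/s1c.png

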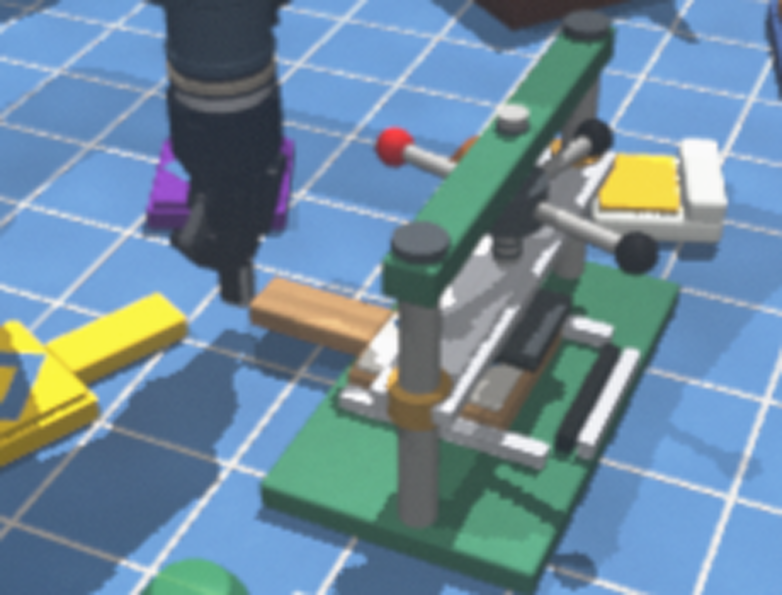

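The shut fingers stand just short of the handle's end face (crop ≈(240,300)), lined up and clear of the yellow board. I push slowly.

Request:
drive_tool(deltas=[0.3, 0, 0, 0, 0.6, 0, 0, 0, 0.9, 0, 0, 0, 1.2, 0, 0, 0, 1.5, 0, 0, 0, 1.8, 0, 0, 0, 2.1, 0, 0, 0, 2.4, 0, 0, 0, 2.6, 0, 0, 0, 2.8, 0, 0, 0])

```text
t: 3.05
tcp_pos: [0.4621, 0.0296, 0.0249]
tool_rot: [1.0, -0.009, -0.004, -0.002]
force: [-6.4, -0.1, 5.0]
finger_gap: -0.0
```

Request:
drive_tool(deltas=[0.3, 0, 0, 0, 0.5, 0, 0, 0, 0.7, 0, 0, 0, 0.9, 0, 0, 0, 1.1, 0, 0, 0])

```text
t: 3.55
tcp_pos: [0.4703, 0.0299, 0.025]
tool_rot: [1.0, -0.008, -0.007, -0.002]
force: [-7.9, 0.5, 5.7]
finger_gap: 0.001
```

```bash
python3 -c "
from h import *
s=manip.sense();print(s['tcp_pos'],s['force'])
a=snap('top','t2');e,r=handle(a);print(e);print(r[:4])
cv2.imwrite('pics/t2c.png',cv2.resize(a['frame'][95:265,240:420,::-1],None,fx=3.5,fy=3.5,interpolation=cv2.INTER_CUBIC))"
```

```text
[0.47034548 0.02990271 0.02502225] [-7.85041711  0.50486945  5.71270213]Traceback (most recent call last):
  File "<string>", line 4, in <module>
    a=snap('top','t2');e,r=handle(a);print(e);print(r[:4])
                           ~~~~~~^^^
  File "h.py", line 26, in handle
    return q[:,0].min(),np.array(r)
           ~~~~~~~~~~^^
    return umr_minimum(a, axis, None, out, keepdims, initial, where)
ValueError: zero-size array to reduction operation minimum which has no identity
```

Request:
drive_tool(deltas=[0.3, 0, 0, 0, 0.45, 0, 0, 0, 0.6, 0, 0, 0, 0.7, 0, 0, 0])

```text
t: 4.0
tcp_pos: [0.4751, 0.0299, 0.0251]
tool_rot: [1.0, -0.008, -0.01, -0.002]
force: [-8.9, -2.3, 7.1]
finger_gap: 0.002
```

Request:
drive_tool(deltas=[0.3, 0, 0, 0, 0.4, 0, 0, 0, 0.5, 0, 0, 0])

```text
t: 4.3
tcp_pos: [0.4754, 0.0302, 0.0251]
tool_rot: [1.0, -0.008, -0.015, -0.003]
force: [-12.9, -3.2, 9.2]
finger_gap: -0.0
```

```bash
python3 -c "
from h import *
a=snap('side','s3');cv2.imwrite('pics/s3c.png',cv2.resize(a['frame'][180:290,270:430,::-1],None,fx=5,fy=5,interpolation=cv2.INTER_CUBIC))"
```

```text
(no output)
```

View pics/s3c.png

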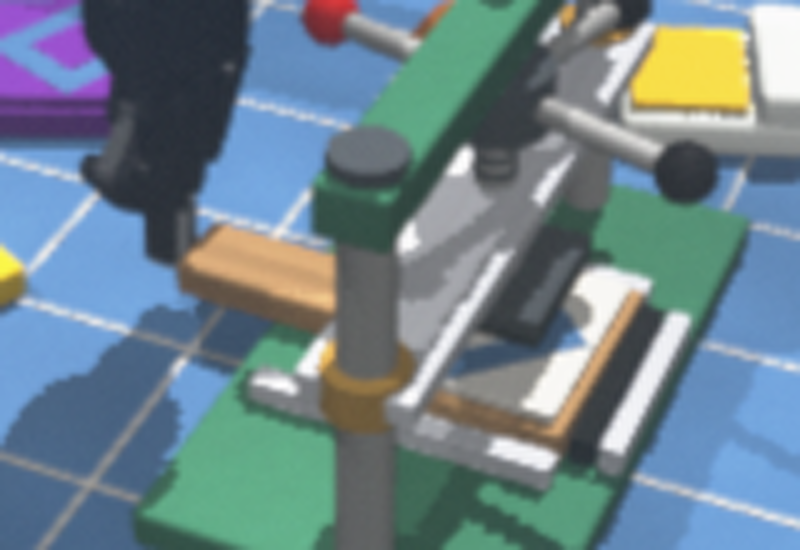

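The board's back edge now meets the black buffer (crop ≈(600,380)) and the push has climbed. I give it one slightly firmer nudge to be sure.

Request:
drive_tool(deltas=[0.6, 0, 0, 0, 0.8, 0, 0, 0, 0.8, 0, 0, 0])

```text
t: 4.65
tcp_pos: [0.476, 0.0307, 0.025]
tool_rot: [1.0, -0.007, -0.023, -0.003]
force: [-14.3, -2.9, 10.6]
finger_gap: 0.001
```

```bash
python3 -c "
from h import *
a=snap('side','s4');cv2.imwrite('pics/s4c.png',cv2.resize(a['frame'][225:285,345:420,::-1],None,fx=10,fy=10,interpolation=cv2.INTER_NEAREST))
for x in (50,55,60):
  for y in (-55,0,55):
    print(x,y,[ (np.array(proj(a,[*p2w([x/1000,y/1000]),z]))-[345,225]).round(1)*10 for z in (.038,.034)])
print(manip.sense()['force'])
"
```

```text
50 -55 [array([351., 417.]), array([350., 431.])]
50 0 [array([436., 263.]), array([435., 277.])]
50 55 [array([515., 122.]), array([513., 135.])]
55 -55 [array([374., 424.]), array([373., 438.])]
55 0 [array([458., 269.]), array([457., 283.])]
55 55 [array([536., 127.]), array([534., 141.])]
60 -55 [array([396., 430.]), array([395., 445.])]
60 0 [array([480., 276.]), array([478., 290.])]
60 55 [array([557., 133.]), array([555., 147.])]
[-14.59548509  -2.76663786  11.12813494]
```

View pics/s4c.png

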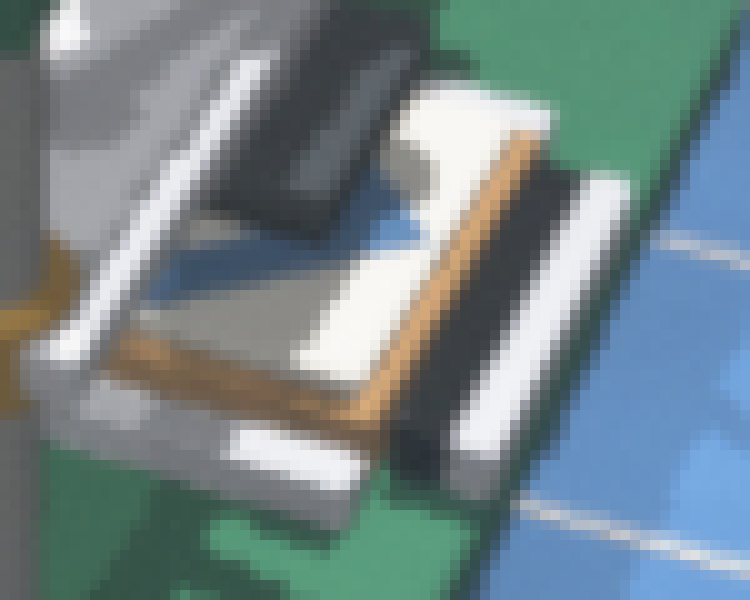

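The back edge sits on the predicted home line (crop ≈(458,270)) and touches the buffer. I back off and rise.

Request:
drive_tool(deltas=[-0.5, 0, 0, 0, -1.5, 0, 0, 0, -2.5, 0, 0, 0, -3, 0, 0, 0, -3, 0, -4, 0, -3, 0, -8, 0, -3, 0, -13, 0, -3, 0, -18, 0, -3, 0, -22, 0, -3, 0, -23, 0, -3, 0, -23, 0])

```text
t: 5.8
tcp_pos: [0.4577, 0.0294, 0.2578]
tool_rot: [1.0, -0.007, -0.02, -0.003]
force: [0.4, -0.9, -1.2]
finger_gap: 0.002
```

```bash
python3 -c "
from h import *
a=snap('side','s5');cv2.imwrite('pics/s5c.png',cv2.resize(a['frame'][225:285,345:420,::-1],None,fx=10,fy=10,interpolation=cv2.INTER_NEAREST))
a=snap('top','t5');e,r=handle(a);print(e);print(r[:6])
cv2.imwrite('pics/t5c.png',cv2.resize(a['frame'][95:265,240:420,::-1],None,fx=3.5,fy=3.5,interpolation=cv2.INTER_CUBIC))
print(manip.sense())"
```

```text
Traceback (most recent call last):
  File "h.py", line 26, in handle
    return q[:,0].min(),np.array(r)
           ~~~~~~~~~~^^
ValueError: zero-size array to reduction operation minimum which has no identity
```

View pics/s5c.png

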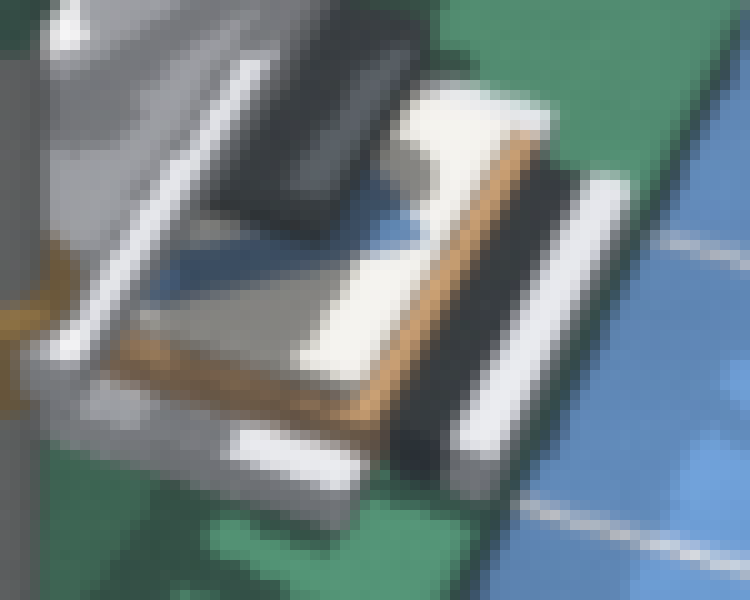

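The board stayed home. Next I plan the first push on the red knob, at press angle 164°.

```bash
cat >> h.py <<'E'
def fpos(phi,d=.024,z=.161,r=.092):
    a=np.radians(phi);p=r*np.array([np.cos(a),np.sin(a)]);t=np.array([np.cos(a-np.pi/2),np.sin(a-np.pi/2)])
    return np.array([*p2w(p-d*t),z])
def tang(phi):
    a=np.radians(phi)-np.pi/2+YAW;return np.array([np.cos(a),np.sin(a)])
def arc(phis,d=.024,z=.161,r=.092):
    s=manip.sense();R=Ro.from_quat(s['tool_rot']).as_matrix()
    a0=np.degrees(np.arctan2(R[1,0],R[0,0]))
    print('t',round(s['t'],2),'tcp',s['tcp_pos'].round(4),'F',s['force'].round(1),'angx',a0.round(1),'tilt',R[:2,2].round(3))
    out=[]
    ds=d if np.ndim(d) else [d]*len(phis)
    for ph,dd in zip(phis,ds):
        D=R.T@(fpos(ph,dd,z,r)-s['tcp_pos'])*100; tr=(a0-(ph-90+np.degrees(YAW))+180)%360-180
        out+= [*D.round(2).tolist(),round(tr,1)]; print([float(x) for x in out[-4:]])
def now(d=.024):
    "knob angle from finger pose, tangential & radial force"
    s=manip.sense();p=w2p(s['tcp_pos']);ang=np.degrees(np.arctan2(p[1],p[0]))%360
    phi=ang-np.degrees(np.arctan2(d,.092));tt=tang(phi);F=s['force'];R=Ro.from_quat(s['tool_rot']).as_matrix()
    print('t',round(s['t'],2),'phi',phi.round(1),'rad',(np.hypot(*p)).round(4),'z',s['tcp_pos'][2].round(4),'Ft',-(F[:2]@tt).round(2),'Frad',(F[0]*tt[1]-F[1]*tt[0]).round(2),'Fz',F[2].round(2),'tilt',R[:2,2].round(3))
E
python3 -c "
from h import *
arc([164],.036,.255);arc([164],.036)"
```

```text
t 5.9 tcp [0.4555 0.0297 0.255 ] F [ 0.   0.8 -0.6] angx -0.8 tilt [-0.047  0.007]
[8.41, 0.96, -0.41, -73.8]
t 5.9 tcp [0.4555 0.0297 0.255 ] F [ 0.   0.8 -0.6] angx -0.8 tilt [-0.047  0.007]
[8.86, 1.02, 8.98, -73.8]
```

Request:
drive_tool(deltas=[2, 0.2, 0, -8, 4, 0.5, 0, -16, 6, 0.7, -0.2, -24, 8, 1, -0.4, -32, 8.4, 1, -0.4, -40, 8.4, 1, -0.4, -48, 8.4, 1, -0.4, -56, 8.4, 1, -0.4, -64, 8.4, 1, -0.4, -72, 8.4, 1, -0.4, -74, 8.4, 1, -0.4, -74])

```text
t: 7.0
tcp_pos: [0.5379, 0.0187, 0.252]
tool_rot: [0.803, 0.596, -0.019, -0.019]
force: [0.8, 0.8, -0.5]
finger_gap: -0.001
```

```bash
python3 -c "
from h import *
arc([164],.036)
a=snap('side','s6');cv2.imwrite('pics/s6c.png',cv2.resize(a['frame'][110:285,270:440,::-1],None,fx=3.4,fy=3.4,interpolation=cv2.INTER_CUBIC))"
```

```text
t 7.0 tcp [0.5379 0.0187 0.252 ] F [ 0.8  0.8 -0.5] angx 73.2 tilt [-0.053  0.008]
[0.13, 0.63, 9.08, 0.1]
```

View pics/s6c.png

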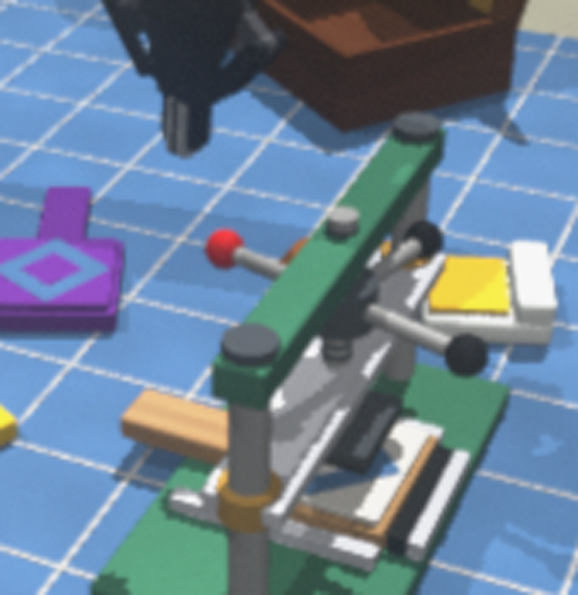

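The fingers hover at crop (185,140), above and just to the right of the red knob at (222,247). I descend and check contact.

Request:
drive_tool(deltas=[0.1, 0.3, 3, 0, 0.1, 0.6, 6, 0, 0.1, 0.6, 8, 0, 0.1, 0.6, 9.1, 0, 0.1, 0.6, 9.1, 0])

```text
t: 7.55
tcp_pos: [0.5379, 0.0189, 0.1591]
tool_rot: [0.803, 0.595, -0.02, -0.021]
force: [-0.1, -0.6, 1.1]
finger_gap: -0.003
```

```bash
python3 -c "
from h import *
now()
arc(range(163,134,-3),[.033,.027,.024]+[.022]*7)"
```

```text
t 7.55 phi 170.7 rad 0.1004 z 0.1591 Ft 0.65 Frad 0.06 Fz 1.15 tilt [-0.057  0.009]
t 7.55 tcp [0.5379 0.0189 0.1591] F [-0.1 -0.6  1.1] angx 73.1 tilt [-0.057  0.009]
[0.51, 0.09, -0.2, 1.1]
[1.6, -0.02, -0.2, 4.1]
[2.39, -0.08, -0.21, 7.1]
[3.08, -0.09, -0.21, 10.1]
[3.58, -0.11, -0.21, 13.1]
[4.07, -0.1, -0.22, 16.1]
[4.57, -0.07, -0.22, 19.1]
[5.06, -0.01, -0.23, 22.1]
[5.55, 0.08, -0.24, 25.1]
[6.03, 0.19, -0.25, 28.1]
```

Request:
drive_tool(deltas=[0.5, 0.1, -0.2, 1, 1.6, 0, -0.2, 4, 2.4, -0.1, -0.2, 7, 3.0, -0.1, -0.2, 10, 3.6, -0.1, -0.2, 13, 4.1, -0.1, -0.2, 16, 4.6, -0.1, -0.2, 19, 5.1, 0, -0.2, 22, 5.6, 0.1, -0.2, 25, 6, 0.2, -0.2, 28])

```text
t: 8.55
tcp_pos: [0.5564, 0.0743, 0.162]
tool_rot: [0.923, 0.383, -0.026, -0.014]
force: [-4.5, -5.0, 2.8]
finger_gap: 0.002
```

```bash
python3 -c "
from h import *
now()
arc(range(139,105,-3),.02)
a=snap('side','s7');cv2.imwrite('pics/s7c.png',cv2.resize(a['frame'][110:285,270:440,::-1],None,fx=3.4,fy=3.4,interpolation=cv2.INTER_CUBIC))"
```

```text
t 8.55 phi 136.0 rad 0.0946 z 0.162 Ft 6.72 Frad 0.41 Fz 2.82 tilt [-0.059  0.005]
t 8.55 tcp [0.5564 0.0743 0.162 ] F [-4.5 -5.   2.8] angx 45.1 tilt [-0.059  0.005]
[-0.09, 0.07, 0.1, -3.0]
[0.39, -0.04, 0.08, 0.0]
[0.88, -0.14, 0.07, 3.0]
[1.36, -0.2, 0.05, 6.0]
[1.86, -0.25, 0.04, 9.0]
[2.35, -0.26, 0.02, 12.0]
[2.84, -0.25, -0.0, 15.0]
[3.33, -0.22, -0.02, 18.0]
[3.82, -0.15, -0.04, 21.0]
[4.3, -0.07, -0.07, 24.0]
[4.78, 0.04, -0.09, 27.0]
[5.26, 0.18, -0.11, 30.0]
```

View pics/s7c.png

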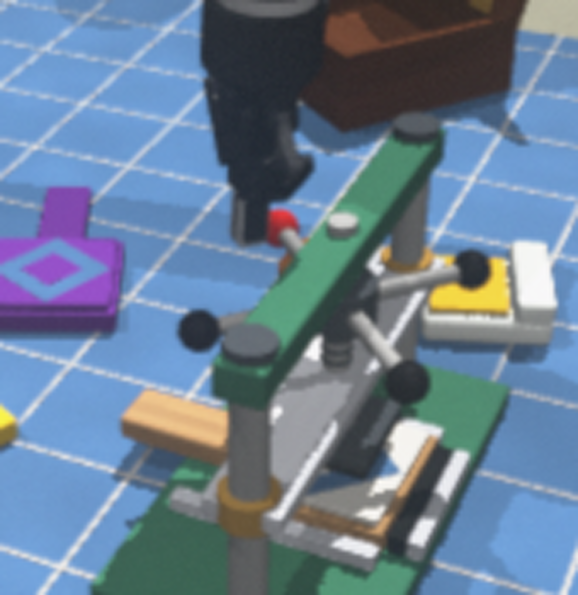

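The red knob turned to about 136° and the next black knob has come to the front. I continue.

Request:
drive_tool(deltas=[0.4, 0, 0.1, 0, 0.9, -0.1, 0.1, 3, 1.4, -0.2, 0.1, 6, 1.9, -0.2, 0.1, 9, 2.4, -0.3, 0.1, 12, 2.8, -0.3, 0, 15, 3.3, -0.2, 0, 18, 3.8, -0.2, 0, 21, 4.3, -0.1, 0, 24, 4.3, -0.1, 0, 24])

```text
t: 9.6
tcp_pos: [0.5856, 0.105, 0.162]
tool_rot: [0.983, 0.181, -0.03, -0.007]
force: [-4.1, -3.7, 2.3]
finger_gap: -0.001
```

```bash
python3 -c "
from h import *
now()
arc([118,118],.045,.165)"
```

```text
t 9.6 phi 110.1 rad 0.0944 z 0.162 Ft 5.07 Frad 2.18 Fz 2.3 tilt [-0.061  0.003]
t 9.6 tcp [0.5856 0.105  0.162 ] F [-4.1 -3.7  2.3] angx 20.9 tilt [-0.061  0.003]
[-3.37, 0.54, -0.13, -6.1]
[-3.37, 0.54, -0.13, -6.1]
```

```bash
python3 -c "
from h import *
arc([114,200,200],[.04,.042,.042],.215)"
```

```text
t 9.6 tcp [0.5856 0.105  0.162 ] F [-4.1 -3.7  2.3] angx 20.9 tilt [-0.061  0.003]
[-2.54, 0.04, -5.17, -2.1]
[-7.52, 12.98, -5.21, -88.1]
[-7.52, 12.98, -5.21, -88.1]
```

Request:
drive_tool(deltas=[-1.5, 0, -0.2, 0, -2.5, 0, -3, -8, -3, 0, -5.2, -16, -4, 2, -5.2, -24, -5, 4, -5.2, -32, -6, 6, -5.2, -40, -7, 8, -5.2, -48, -7.5, 10.5, -5.2, -56, -7.5, 13, -5.2, -64, -7.5, 13, -5.2, -72, -7.5, 13, -5.2, -80, -7.5, 13, -5.2, -88])

```text
t: 10.8
tcp_pos: [0.566, -0.0436, 0.2165]
tool_rot: [0.58, 0.814, -0.016, -0.024]
force: [0.2, -0.3, 1.2]
finger_gap: -0.002
```

```bash
cat >>h.py <<'E'
def knobs(tag):
    "knob angles: dark and red blobs in a top or side view near z=.165 radius .092"
    s=snap('side',tag);P=pts(s);f=s['frame'].astype(int)
    r=(f[...,0]>110)&(f[...,1]<75)&(f[...,2]<85); k=(f.max(-1)<55)
    for n,m in(('red',r),('blk',k)):
        q=P[m&(P[...,2]>.15)&(P[...,2]<.185)]
        if not len(q): continue
        p=np.array([w2p(x) for x in q]);rad=np.hypot(*p.T);g=(rad>.078)&(rad<.108)
        a=np.degrees(np.arctan2(p[g,1],p[g,0]))%360
        hs,_=np.histogram(a,36,(0,360));print(n,[(i*10+5,int(h)) for i,h in enumerate(hs) if h>6])
        for i in range(4):
            pass
E
python3 -c "
from h import *
arc([200],.036)
knobs('s8')
s=load('s8')
cv2.imwrite('pics/s8c.png',cv2.resize(s['frame'][110:285,270:440,::-1],None,fx=3.4,fy=3.4,interpolation=cv2.INTER_CUBIC))"
```

```text
t 10.8 tcp [ 0.566  -0.0436  0.2165] F [ 0.2 -0.3  1.2] angx 109.1 tilt [-0.058  0.002]
[0.56, 0.19, 5.56, 0.1]
red []
blk [(285, 38), (295, 22)]
```

View pics/s8c.png

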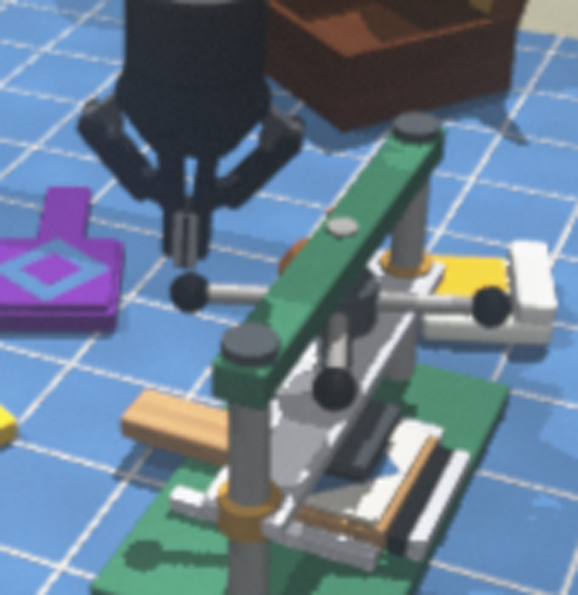

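```bash
python3 -c "
from h import *
s=load('s8')
for c in((188,292),(490,307),(334,388)):
  p=w2p(ray(s,270+c[0]/3.4,110+c[1]/3.4,.165));print(p,np.hypot(*p),np.degrees(np.arctan2(p[1],p[0]))%360)
"
```

```text
[-0.08780594 -0.03031387] 0.09289141029389748 199.04657435266418
[0.08674185 0.02967844] 0.09167855851669024 18.888211527567616
[ 0.03015736 -0.08611034] 0.09123846310010207 289.30115273825294
```

The black knob at crop (188,292) is at 199°, as expected. I descend beside it.

Request:
drive_tool(deltas=[0.4, 0.2, 2, 0, 0.4, 0.2, 4, 0, 0.4, 0.2, 5.2, 0, 0.4, 0.2, 5.4, 0])

```text
t: 11.25
tcp_pos: [0.5628, -0.0385, 0.1618]
tool_rot: [0.579, 0.815, -0.016, -0.025]
force: [-0.8, 0.6, -0.5]
finger_gap: -0.0
```

```bash
python3 -c "
from h import *
now()
arc(range(197,163,-3),[.032,.026,.023]+[.021]*9,.163)"
```

```text
t 11.25 phi 207.2 rad 0.0994 z 0.1618 Ft -0.88 Frad -0.46 Fz -0.51 tilt [-0.06   0.003]
t 11.25 tcp [ 0.5628 -0.0385  0.1618] F [-0.8  0.6 -0.5] angx 109.2 tilt [-0.06   0.003]
[0.98, -0.13, -0.09, 3.2]
[2.07, -0.19, -0.06, 6.2]
[2.86, -0.21, -0.04, 9.2]
[3.55, -0.2, -0.02, 12.2]
[4.05, -0.19, -0.01, 15.2]
[4.54, -0.16, -0.01, 18.2]
[5.03, -0.1, 0.0, 21.2]
[5.52, -0.01, 0.01, 24.2]
[6.0, 0.1, 0.01, 27.2]
[6.47, 0.23, 0.02, 30.2]
[6.94, 0.39, 0.02, 33.2]
[7.4, 0.58, 0.02, 36.2]
```

Request:
drive_tool(deltas=[1, -0.1, -0.1, 3, 2.1, -0.2, -0.1, 6, 2.9, -0.2, 0, 9, 3.5, -0.2, 0, 12, 4, -0.2, 0, 15, 4.5, -0.2, 0, 18, 5, -0.1, 0, 21, 5.5, 0, 0, 24, 6, 0.1, 0, 27, 6.5, 0.2, 0, 30, 6.9, 0.4, 0, 33, 7.4, 0.6, 0, 36])

```text
t: 12.45
tcp_pos: [0.543, 0.0311, 0.1644]
tool_rot: [0.803, 0.596, -0.026, -0.018]
force: [-5.4, -6.5, 3.5]
finger_gap: 0.0
```

```bash
python3 -c "
from h import *
now()
arc(range(165,131,-3),.02,.163)"
```

```text
t 12.45 phi 163.6 rad 0.0951 z 0.1644 Ft 7.83 Frad -3.19 Fz 3.5 tilt [-0.063 -0.002]
t 12.45 tcp [0.543  0.0311 0.1644] F [-5.4 -6.5  3.5] angx 73.2 tilt [-0.063 -0.002]
[0.17, 0.07, 0.13, -0.8]
[0.66, -0.03, 0.12, 2.2]
[1.14, -0.11, 0.12, 5.2]
[1.63, -0.16, 0.11, 8.2]
[2.13, -0.18, 0.1, 11.2]
[2.62, -0.18, 0.09, 14.2]
[3.11, -0.15, 0.08, 17.2]
[3.6, -0.09, 0.07, 20.2]
[4.09, -0.01, 0.05, 23.2]
[4.57, 0.09, 0.04, 26.2]
[5.04, 0.22, 0.02, 29.2]
[5.51, 0.38, 0.0, 32.2]
```

Request:
drive_tool(deltas=[0.6, 0, 0.1, 2, 1.1, -0.1, 0.1, 5, 1.6, -0.2, 0.1, 8, 2.1, -0.2, 0.1, 11, 2.6, -0.2, 0.1, 14, 3.1, -0.2, 0.1, 17, 3.6, -0.1, 0.1, 20, 4.1, 0, 0.1, 23, 4.6, 0.1, 0, 26, 5, 0.2, 0, 29, 5.5, 0.4, 0, 32])

```text
t: 13.55
tcp_pos: [0.5602, 0.0814, 0.1644]
tool_rot: [0.936, 0.35, -0.033, -0.01]
force: [-6.3, -4.6, 7.4]
finger_gap: 0.002
```

```bash
python3 -c "
from h import *
now()
arc(range(133,106,-2),.02,.163)
a=snap('side','s9');cv2.imwrite('pics/s9c.png',cv2.resize(a['frame'][190:285,330:430,::-1],None,fx=6,fy=6,interpolation=cv2.INTER_CUBIC))"
```

```text
t 13.55 phi 131.2 rad 0.0952 z 0.1644 Ft 7.74 Frad -0.52 Fz 7.36 tilt [-0.068 -0.005]
t 13.55 tcp [0.5602 0.0814 0.1644] F [-6.3 -4.6  7.4] angx 41.1 tilt [-0.068 -0.005]
[0.11, 0.09, 0.13, -1.0]
[0.43, 0.02, 0.12, 1.0]
[0.76, -0.04, 0.1, 3.0]
[1.08, -0.09, 0.09, 5.0]
[1.41, -0.13, 0.07, 7.0]
[1.73, -0.15, 0.05, 9.0]
[2.06, -0.17, 0.04, 11.0]
[2.39, -0.17, 0.02, 13.0]
[2.72, -0.16, -0.0, 15.0]
[3.05, -0.14, -0.02, 17.0]
[3.37, -0.1, -0.04, 19.0]
[3.7, -0.06, -0.06, 21.0]
[4.02, -0.01, -0.08, 23.0]
[4.34, 0.06, -0.1, 25.0]
```

View pics/s9c.png

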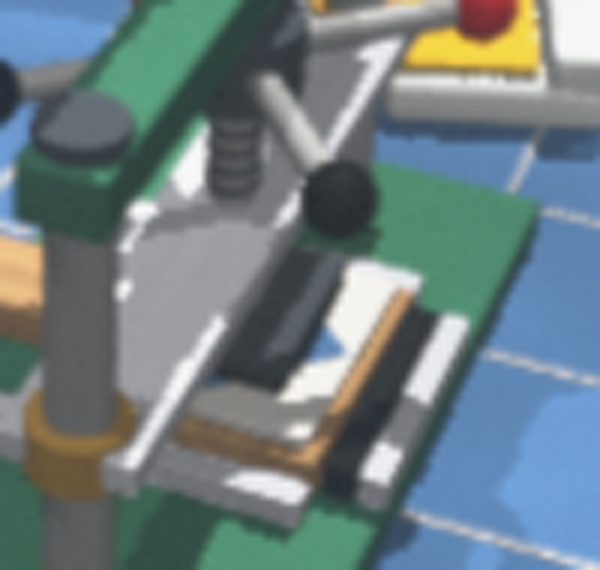

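```bash
python3 -c "
from h import *
s=load('s9')
for z in(.044,.048,.052,.056,.06,.064): print(z,[((np.array(proj(s,[*p2w(c),z]))-[330,190])*6).round() for c in((.035,-.035),(.035,.035),(-.035,-.035))])
"
```

```text
0.044 [array([281., 401.]), array([345., 290.]), array([101., 349.])]
0.048 [array([281., 393.]), array([346., 282.]), array([101., 341.])]
0.052 [array([282., 384.]), array([346., 274.]), array([101., 332.])]
0.056 [array([282., 376.]), array([347., 265.]), array([101., 324.])]
0.06 [array([283., 367.]), array([348., 257.]), array([101., 315.])]
0.064 [array([284., 358.]), array([348., 248.]), array([102., 307.])]
```

The pad's lower corner, at crop (280,386), puts its face at about 51 mm. That leaves about 7 mm (roughly 50°) to the tile, so I continue freely to about 109°.

Request:
drive_tool(deltas=[0.6, 0, 0.1, 1, 1.1, -0.1, 0.1, 4, 1.6, -0.1, 0.1, 7, 2.1, -0.2, 0.1, 10, 2.6, -0.2, 0, 13, 3.1, -0.1, 0, 16, 3.5, -0.1, 0, 19, 3.9, 0, 0, 22])

```text
t: 14.4
tcp_pos: [0.5872, 0.1067, 0.1642]
tool_rot: [0.986, 0.163, -0.037, -0.003]
force: [-8.6, -3.4, 9.8]
finger_gap: -0.003
```

```bash
python3 -c "
from h import *
now()
arc([114,198,198],[.04,.042,.042],.215)"
```

```text
t 14.4 phi 108.7 rad 0.095 z 0.1642 Ft 9.26 Frad 0.66 Fz 9.82 tilt [-0.075 -0.007]
t 14.4 tcp [0.5872 0.1067 0.1642] F [-8.6 -3.4  9.8] angx 18.8 tilt [-0.075 -0.007]
[-2.81, 0.26, -4.9, -4.2]
[-7.45, 13.06, -4.79, -88.2]
[-7.45, 13.06, -4.79, -88.2]
```

Request:
drive_tool(deltas=[-1.5, 0, -0.2, 0, -2.5, 0, -3, -8, -3, 0, -4.8, -16, -4, 2, -4.8, -24, -5, 4, -4.8, -32, -6, 6, -4.8, -40, -7, 8, -4.8, -48, -7.5, 10.5, -4.8, -56, -7.5, 13, -4.8, -64, -7.5, 13, -4.8, -72, -7.5, 13, -4.8, -80, -7.5, 13, -4.8, -88])

```text
t: 15.6
tcp_pos: [0.5625, -0.0408, 0.2163]
tool_rot: [0.595, 0.803, -0.024, -0.027]
force: [0.9, 0.7, 0.1]
finger_gap: -0.005
```

```bash
python3 -c "
from h import *
now()
arc([199],.037,.156)
a=snap('side','s10');cv2.imwrite('pics/s10c.png',cv2.resize(a['frame'][110:285,270:440,::-1],None,fx=3.4,fy=3.4,interpolation=cv2.INTER_CUBIC))"
```

```text
t 15.6 phi 208.0 rad 0.1011 z 0.2163 Ft -0.24 Frad 1.14 Fz 0.13 tilt [-0.072 -0.007]
t 15.6 tcp [ 0.5625 -0.0408  0.2163] F [0.9 0.7 0.1] angx 107.0 tilt [-0.072 -0.007]
[0.27, 0.48, 6.02, -1.1]
```

View pics/s10c.png

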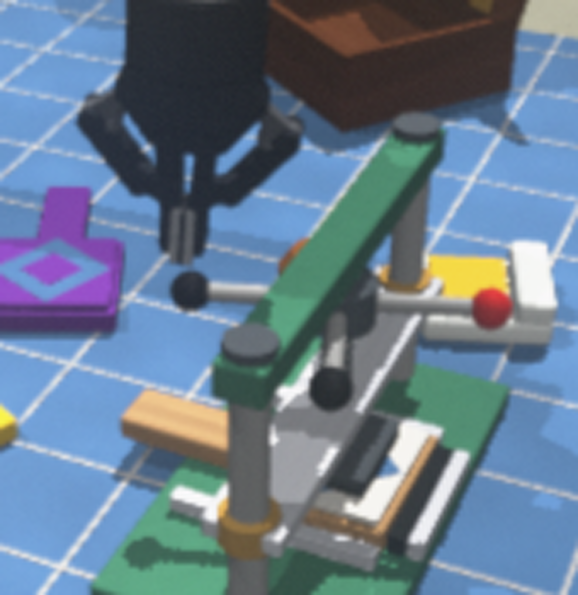

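The next black knob is at crop (190,290), about 198°, and the pad is near the tile. I descend to a slightly lower fingertip height.

Request:
drive_tool(deltas=[0.2, 0.5, 2, -1, 0.2, 0.5, 4, -1, 0.2, 0.5, 5.5, -1, 0.2, 0.5, 6, -1])

```text
t: 16.05
tcp_pos: [0.5618, -0.0374, 0.1555]
tool_rot: [0.587, 0.809, -0.024, -0.028]
force: [0.4, 0.4, 0.1]
finger_gap: -0.0
```

```bash
python3 -c "
from h import *
now()
arc(range(197,173,-2),[.033,.029,.025,.023]+[.021]*8,.157)"
```

```text
t 16.05 phi 206.3 rad 0.0995 z 0.1555 Ft -0.19 Frad 0.58 Fz 0.07 tilt [-0.074 -0.007]
t 16.05 tcp [ 0.5618 -0.0374  0.1555] F [0.4 0.4 0.1] angx 108.0 tilt [-0.074 -0.007]
[0.75, -0.1, -0.13, 2.0]
[1.47, -0.17, -0.12, 4.0]
[2.2, -0.2, -0.1, 6.0]
[2.72, -0.21, -0.09, 8.0]
[3.25, -0.21, -0.08, 10.0]
[3.58, -0.22, -0.08, 12.0]
[3.91, -0.22, -0.07, 14.0]
[4.24, -0.21, -0.07, 16.0]
[4.57, -0.18, -0.06, 18.0]
[4.89, -0.15, -0.06, 20.0]
[5.22, -0.1, -0.06, 22.0]
[5.54, -0.04, -0.06, 24.0]
```

Request:
drive_tool(deltas=[0.8, -0.1, -0.1, 2, 1.5, -0.2, -0.1, 4, 2.2, -0.2, -0.1, 6, 2.7, -0.2, -0.1, 8, 3.2, -0.2, -0.1, 10, 3.6, -0.2, -0.1, 12, 3.9, -0.2, -0.1, 14, 4.2, -0.2, -0.1, 16, 4.5, -0.2, -0.1, 18, 4.8, -0.15, -0.1, 20, 5.1, -0.1, -0.1, 22])

```text
t: 17.15
tcp_pos: [0.5442, 0.0063, 0.1581]
tool_rot: [0.731, 0.682, -0.033, -0.021]
force: [-4.2, -13.0, -1.4]
finger_gap: 0.0
```

```bash
python3 -c "
from h import *
now()
arc(range(177,161,-2),.02,.157)"
```

```text
t 17.15 phi 178.5 rad 0.096 z 0.1581 Ft 13.14 Frad -3.64 Fz -1.39 tilt [-0.077 -0.016]
t 17.15 tcp [0.5442 0.0063 0.1581] F [ -4.2 -13.   -1.4] angx 86.1 tilt [-0.077 -0.016]
[0.66, 0.03, 0.1, 0.0]
[0.99, -0.04, 0.1, 2.0]
[1.31, -0.09, 0.09, 4.0]
[1.64, -0.13, 0.09, 6.0]
[1.96, -0.16, 0.09, 8.0]
[2.29, -0.18, 0.08, 10.0]
[2.62, -0.19, 0.07, 12.0]
[2.95, -0.18, 0.07, 14.0]
```

```bash
python3 -c "
from h import *
a=snap('side','s11');cv2.imwrite('pics/s11c.png',cv2.resize(a['frame'][150:285,300:430,::-1],None,fx=4.4,fy=4.4,interpolation=cv2.INTER_CUBIC))
now()
for z in(.044,.048,.052,.056): print(z,[((np.array(proj(a,[*p2w(c),z]))-[300,150])*4.4).round() for c in((.035,-.035),(.035,.035))])
"
```

```text
t 17.2 phi 178.2 rad 0.096 z 0.1581 Ft 12.21 Frad -2.9 Fz -0.73 tilt [-0.077 -0.015]
0.044 [array([338., 470.]), array([385., 389.])]
0.048 [array([338., 464.]), array([385., 383.])]
0.052 [array([339., 458.]), array([386., 377.])]
0.056 [array([339., 452.]), array([386., 370.])]
```

View pics/s11c.png

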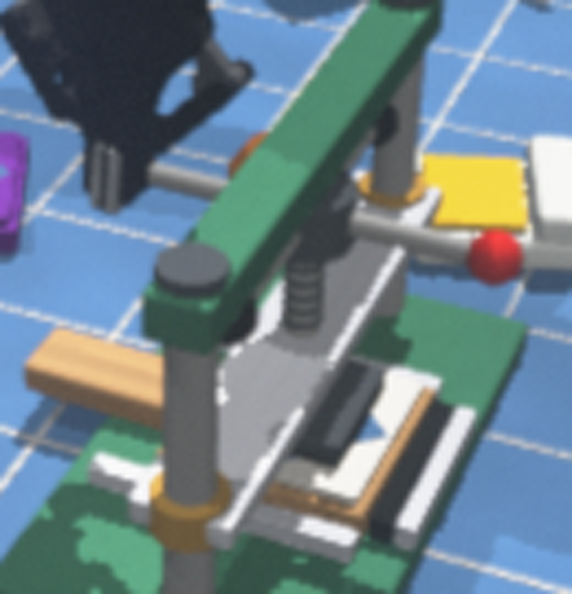

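```bash
python3 -c "
from h import *
rows=[]
for t in('s8','s9','s10','s11'):
  f=load(t)['frame'][222:268,355:405,::-1]; rows.append(cv2.resize(f,None,fx=7.8,fy=6.4,interpolation=cv2.INTER_CUBIC))
im=np.vstack([np.hstack(rows[:2]),np.hstack(rows[2:])]);cv2.imwrite('pics/cmp.png',im);print(im.shape)
s=load('s11');
p=w2p(ray(s,412.3,208.4,.165));print(p,np.hypot(*p),np.degrees(np.arctan2(p[1],p[0])))
"
```

```text
(588, 780, 3)
[ 0.09173938 -0.00027335] 0.09173978502997619 -0.17071955908709716
```

View pics/cmp.png

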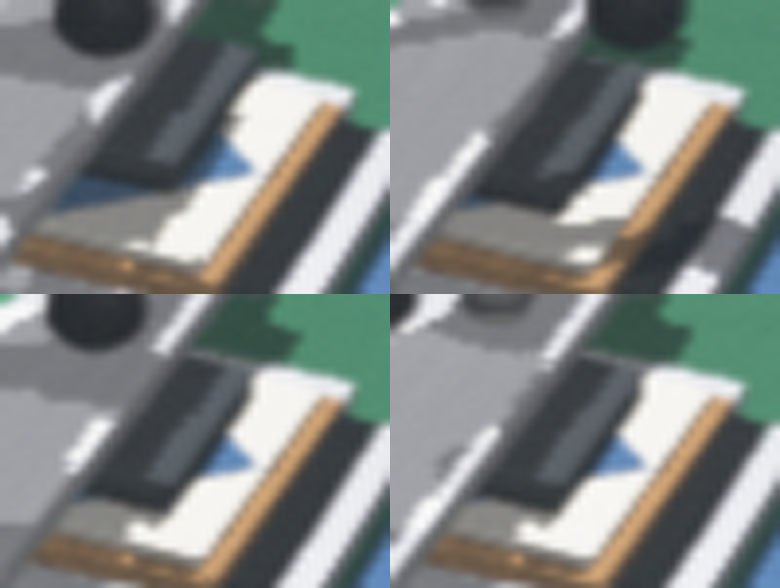

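The knob check agrees: red is at 0°, so the pushed knob is at 180°. The pad stopped descending at about 198°, so contact is about 0.32 rad back. The force of 12 to 13 N fits that. I now push on in small steps.

Request:
drive_tool(deltas=[0.3, 0, 0.1, 0, 0.5, 0, 0.1, 1, 0.6, 0, 0.1, 2, 0.7, 0, 0.1, 3, 0.8, -0.05, 0.1, 4])

```text
t: 17.7
tcp_pos: [0.543, 0.0104, 0.1582]
tool_rot: [0.754, 0.655, -0.038, -0.017]
force: [-4.8, -13.4, 2.1]
finger_gap: 0.0
```

```bash
python3 -c "
from h import *
now()"
```

```text
t 17.7 phi 176.0 rad 0.0964 z 0.1582 Ft 13.73 Frad -3.58 Fz 2.06 tilt [-0.08  -0.024]
```

It now needs about 13.5 N while moving, which is about 1.2 N m after allowing for the radial rub. I let go, back off and rise.

Request:
drive_tool(deltas=[-0.8, 0, 0, 0, -2, 0, 0, 0, -2.5, 0, -2, 0, -2.5, 0, -6, 0, -2.5, 3, -10, 0, -2.5, 6, -12, 0, -2.5, 9, -12, 0, -2.5, 12, -12, 0, -2.5, 12, -12, 0])

```text
t: 18.6
tcp_pos: [0.671, -0.0297, 0.2694]
tool_rot: [0.755, 0.655, -0.037, -0.016]
force: [0.1, -0.5, -0.6]
finger_gap: -0.003
```

```bash
python3 -c "
from h import *
print(manip.sense()['tcp_pos'],manip.sense()['force'])
a=snap('side','s12');cv2.imwrite('pics/s12c.png',cv2.resize(a['frame'][120:285,230:440,::-1],None,fx=3.6,fy=3.6,interpolation=cv2.INTER_CUBIC))
b=snap('top','t12');cv2.imwrite('pics/t12c.png',b['frame'][:,:,::-1])
try:
  e,r=handle(b);print(e,r[:5])
except Exception as x: print(x)
"
```

```text
[ 0.67098239 -0.02970414  0.26938387] [ 0.10885228 -0.48934535 -0.64993528]
zero-size array to reduction operation minimum which has no identity
```

View pics/s12c.png

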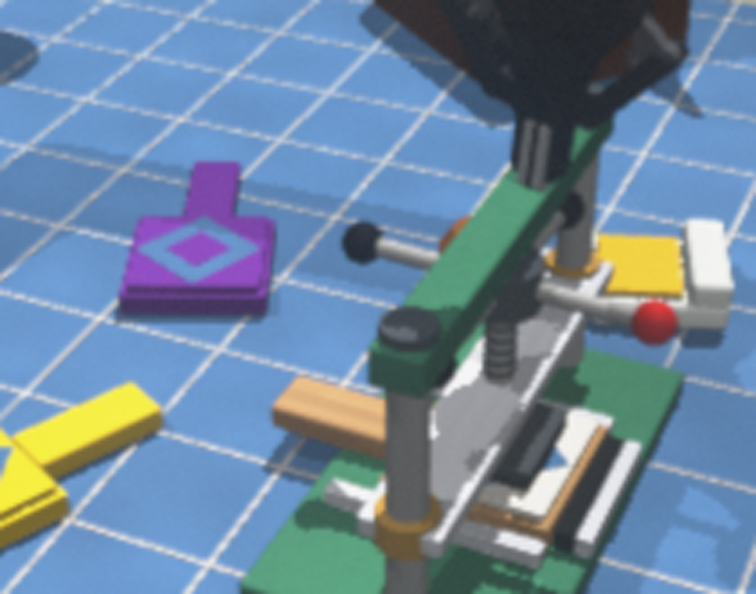

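View pics/t12c.png

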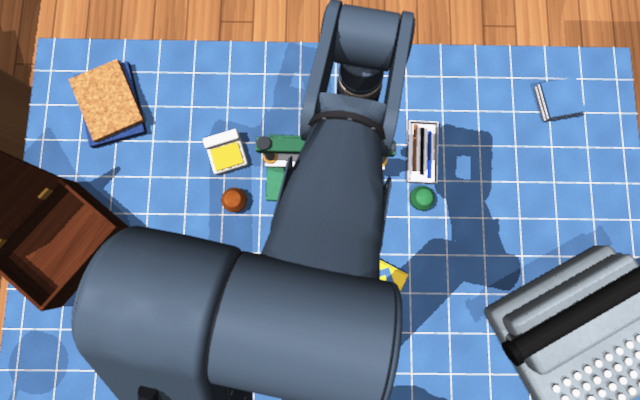

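I misjudged the sideways sign, so the tool went over the beam rather than back. It stayed clear at 269 mm with no force. I bring it back and look again.

Request:
drive_tool(deltas=[0, 0, -3, 0, 0, -4, -5, 0, 0, -8, -6, 0, 0, -12, -6, 0, -3, -16, -6, 0, -7, -20, -6, 0, -11, -22, -6, 0, -15, -22, -6, 0, -19, -22, -6, 0, -23, -22, -6, 0, -25, -22, -6, 0, -25, -22, -6, 0])

```text
t: 19.9
tcp_pos: [0.419, -0.2454, 0.3547]
tool_rot: [0.756, 0.653, -0.038, -0.017]
force: [-0.6, -0.2, -0.3]
finger_gap: 0.002
```

```bash
python3 -c "
from h import *
s=manip.sense();print(s['t'],s['tcp_pos'],s['force'])
a=snap('side','s13')
b=snap('top','t13');cv2.imwrite('pics/t13c.png',b['frame'][:,:,::-1])
f=a['frame'].astype(int);m=(f[...,0]>120)&(f[...,1]<70)&(f[...,2]<80);m[:180]=0;m[230:]=0;m[:,390:]&=True;m[:,:390]=0
v,u=np.nonzero(m);p=w2p(ray(a,u.mean(),v.mean(),.165));print(len(u),np.hypot(*p),np.degrees(np.arctan2(p[1],p[0])))
try:
  e,r=handle(b);print(e,r[:5])
except Exception as x: print(x)
"
```

```text
19.9 [ 0.41900751 -0.24536924  0.35472103] [-0.5652257  -0.20319442 -0.30283789]
69 0.09026993253245862 -0.8955792782652523
0.4890175408764733 [[4.90000000e-01 1.35722134e-02 4.98693496e-02 2.40000000e+01]
 [4.95000000e-01 1.35707285e-02 4.99166400e-02 3.00000000e+01]
 [5.00000000e-01 1.36917162e-02 5.00185494e-02 3.00000000e+01]
 [5.05000000e-01 1.37751308e-02 5.00469063e-02 2.80000000e+01]
 [5.10000000e-01 1.37646314e-02 4.75557821e-02 2.50000000e+01]]
```

View pics/t13c.png

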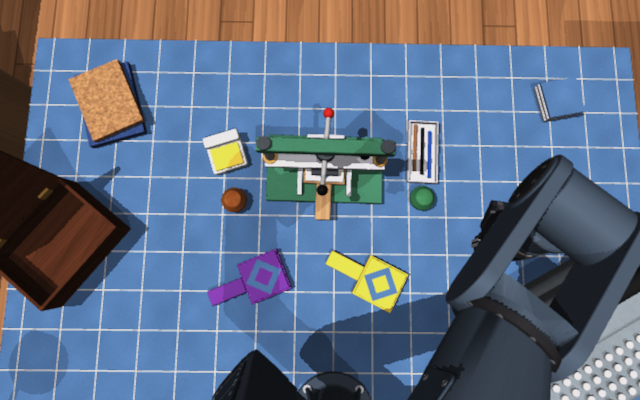

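View pics/s13.png

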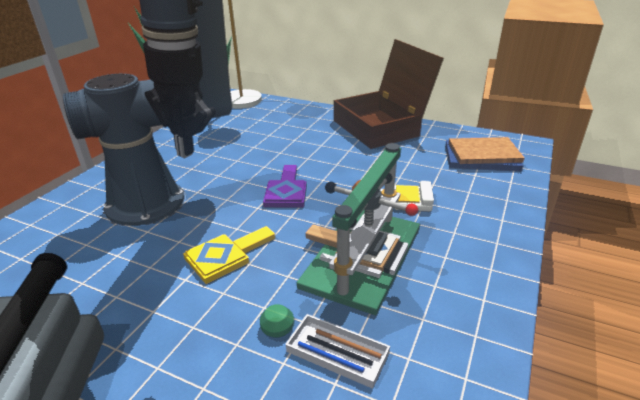

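```bash
python3 -c "
from h import *
b=load('t13');f=b['frame'].astype(int)
m=(f[...,0]>150)&(f[...,1]<80)&(f[...,2]<80);m[:100]=0;m[125:]=0;m[:,:315]=0;m[:,345:]=0
v,u=np.nonzero(m);p=w2p(ray(b,u.mean(),v.mean(),.165));print('red',u.mean(),v.mean(),np.hypot(*p),np.degrees(np.arctan2(p[1],p[0])))
k=f.max(-1)<50;k[:182]=0;k[197:]=0;k[:,:312]=0;k[:,334:]=0
v,u=np.nonzero(k);p=w2p(ray(b,u.mean(),v.mean(),.165));print('blk',len(u),u.mean(),v.mean(),np.hypot(*p),np.degrees(np.arctan2(p[1],p[0])))
P=pts(b);print([P[v,u].round(3).tolist() for u,v in((290,160),(290,163),(370,164),(350,163))])
"
```

```text
red 327.8181818181818 112.27272727272727 0.09316670731721897 -1.9977666147278672
blk 83 322.0843373493976 189.43373493975903 0.09206760478222825 176.92598058557184
[[0.63, 0.114, 0.097], [0.623, 0.113, 0.097], [0.623, -0.086, 0.097], [0.625, -0.036, 0.095]]
```

```bash
python3 -c "
from station import manip
print(manip.sign_off(), manip.sense()['t'])"
```

```text
the job is handed in; nothing more can be done
the job is handed in; nothing more can be done
```

I slid the board home and wound the handle until the pad clamped the tile at about 13–13.7 N, then let go. I handed the job in at about 20 s, with the arm well clear of everything.

- **Board:** I pushed it by its handle end onto the buffer at about 14 N along the slide. The final top view put the handle end at x = 0.489 m, against 0.488 m expected for home.
- **Clamping:** I wound about 166° clockwise in three pushes: the red knob, then two black ones. The last readings while moving were 13.1 N and 13.7 N square to the knob. After allowing for rub on the knob, that is about 1.2 N m.
- **Push force:** The highest reading was about 18 N in total, taken during the board push. I only read forces at the end of each move, so a brief higher peak would not show.
- **Bystanders:** None of them, nor the purple and yellow look-alikes, appear to have moved in the final pictures.

Three checks were less tidy:

- **Torque estimates:** They differ slightly. Counting from where the pad stopped descending in the pictures gives about 1.15 N m. Correcting for the free-turning force reading a little low gives about 1.26 N m. Both are below the 1.4 N m over-tight limit.
- **Pad height:** My first estimate from the picture was too high, so the pad met the tile earlier than I expected.
- **Wrong-way retreat:** My first move away went sideways in the wrong direction and passed over the beam. It was about 5 cm clear, and no force was read at the end of the move.

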